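# Latch the tub and press its vent cap home

## Robot

A 6-joint arm with a two-finger parallel gripper is mounted at the origin on the work surface. World frame = base frame: x ahead of the robot, y to its left, z up, the work surface at z = 0. Lengths are in m, angles in rad, forces in N, time in s.
With the tool pointing down it reaches from about 0.325 to 0.85 m from the base axis. Payload 4.4 kg.
Tool frame: the origin (TCP) lies midway between the tips of the shut fingers; the grasp point (between the pads) lies 19 mm behind it; z points along the fingers, y is the line along which they close (so a half turn about z gives the same grasp; the last joint's range is limited). The gripper opens to 94 mm and grips with 3 to 60 N. Pads are 16 mm wide; open, the fingers measure 119 mm over their backs; the gripper's body (75 mm by 177 mm) begins 78 mm behind the grasp point.
Start: joints at [-1.472, 0.207, 1.542, -0, 1.393, -0.15], TCP at [0.142, -0.557, 0.177] pointing down, gripper open.
Joint ranges: [-2.73, 2.73], [-0.86, 2.22], [0.23, 2.46], [-1.11, 4.25], [0.08, 2.63], [-2.82, 2.82]. Speed limits (rad/s): [2.79, 2.79, 3.14, 3.14, 3.14, 3.14].

## Interface

Orientations are given as a unit quaternion [x, y, z, w].
In Python, from plant import ctrl gives the robot as it stands.
- The arm moves only by the tool arm_command, never from a script. Its argument "targets" is text: rows parted by semicolons, each of 7 numbers parted by spaces: the shift along the world's x, y, z each as a share of 0.02 m, from -1 to 1, then the turn, a rotation vector about the world's x, y, z each as a share of 0.08 rad, from -1 to 1, then the opening in per cent of the stroke, from 0 (shut) to 100 (fully open). A call has 1 to 10 rows; each row shifts and turns the commanded pose from where the row before left it; what a row does not reach is not made up. A row lasts 1/12 s, in which the tool goes at most 41.7 mm and 7.16 degrees, less where a joint would pass 70% of its speed; a pose out of reach is approached as far as the arm can. A call with a number of a shift or a turn outside -1 to 1 is refused whole. A call with a gripper value outside its range is refused whole. The fingers move at their own pace and stop on an object; "newtons" is the grip in N (left out, the last holds). Time passes only in rows, so rows that do not move let the fingers close. It gives the time, the measured TCP pose, the force, the opening and the grip force at its end, in the units of the state.
- ctrl.sense(): the state, without advancing time (a new reading comes with each control period).
- ctrl.camera(name): name is "scene" or "top"; returns (picture, depth): 384x512x3 uint8, blue, green, red; 384x512 float32, m along the optical axis (not along the pixel's ray), 0 where there is no reading.
- ctrl.camera_params(name): a dict with "fx", "fy", "cx", "cy" (pixels), "extrinsics" (4x4, takes a point from world to camera coordinates). Camera axes: x right, y down, z forward; pixel columns grow to the right and rows downward; lengths in m; the calibration is good to about 2 mm. A picture is of the moment at which its call begins. camera_params takes no time and is no camera call.
- ctrl.hand_in(): hands the job in; it is judged then, once.
The state is a dict: "clock": time; "joint_pos": joint angles; "joint_velocities": joint speeds; "tau": joint torques, N m; "tool_pos": TCP position; "tool_rot": TCP orientation; "ft_force": force on the tool from outside, world axes, zero at the start; "wrist_torque": the same for the moment, N m; "grip_width": opening from 0.0 (shut) to 1.0 (fully open); "gripper_force": force on a finger pad.
Only numpy, scipy, OpenCV 4.12 (cv2) and the standard library are available. Lean on these libraries where they do the work, as an engineer would, in place of code of your own. Each camera call takes 0.05 s, during which the arm holds its last target. There are 200 camera calls.

## Task

Close up the white tub: press the sprung lever on its lid down until the catch holds it there by itself and take the gripper off it, then fetch the small knobbed cap from the counter and press it onto the stud of the lid until it clicks and sits fully home. Do not stop at the click: finish while still touching the cap and pushing it firmly down, without letting up. Leave the bowls, steamer lid, spoon rest and cork stopper where they are.

Things in the scene. Friction and masses are not known exactly. Their poses are not given: they have to be found in the camera images.
- tub: Lidded white plastic tub, 172 x 232 mm, lid top 104 mm above the counter, fixed. Origin at the centre of its underside; y along its long side, z up. On the lid at x = 0: the stud at y = +60 mm, the lever from its pivot at y = -15 mm to its free end at y = -105 mm, and the catch post (26 mm wide, 12 thick, top 133 mm above the counter) at y = -114 mm, past the lever's end.
- seat: Low square white pad, 46 x 46 x 6 mm, fixed on the lid round the foot of the stud (origin at the centre of its underside, 104 mm above the counter). The cap's mouth rests on its top when fully home.
- stud_foot (a point): Point on the stud's axis in the top face of that pad, 110 mm above the counter; z up. The grey stud, 18 mm in diameter, rises 18 mm above this point; four slippery sprung balls stick out of it to 15.5 mm from the axis, centres 10.5 mm above this point. The cap's mouth is 25 mm wide with a lip 4 mm high, wider above: the lip must snap past the balls.
- lever_pad (a point): Middle of the top face of the press pad (34 mm across the lever, 30 mm along it), 62 mm from the pivot. It stands about 142 mm above the counter while the lever is up, about 125 mm when latched. z is the pad's outward normal; at rest it leans 0.30 rad (the lever rises towards its free end).
- lever (a joint): Angle of the grey sprung lever (24 mm wide, 90 mm long): 0 is up, where its spring returns it, growing as it is pressed; hard stop at 0.345. From about 0.15 it rubs past a sprung ball in the catch post; past about 0.25 the ball snaps out over its end, and let go it then stays at about 0.29. Pressed on the pad it takes about 5 N.
- cap: Loose grey plastic snap cap, 40 g, mouth down on the counter. Closed skirt 40 mm in diameter and 24 mm high, on it a round knob 24 mm in diameter, 22 mm high. Origin at the centre of the mouth plane (underside), z up through the knob. Set on the stud it rests with its origin 16 mm above stud_foot; it takes about 8 N to push on, the force drops over the last 10 mm, and home is origin at stud_foot.
- stopper: Cork stopper, a plain disc 60 mm in diameter, 30 mm high, no knob; not used. Origin at the centre of its underside.
- bowl_a: Small blue ceramic bowl, rim 116 mm in diameter, 50 mm high; not used. Origin at the centre of its underside.
- bowl_b: Its twin, nearer the robot; not used.
- steamer_lid: Aluminium steamer lid, 224 mm in diameter, black knob, 58 mm high; not used. Origin at the centre of its underside.
- spoon_rest: Bamboo spoon rest, 200 x 85 x 18 mm, with a spoon on it; not used. Origin at the centre of its underside.
Mind the look-alikes: they are no part of the job. Of the things that look like the cap, the smaller one is meant.

How it is judged:
On the way, in this order (a step that is already met when the one before it is completed fails the run):
1. the lever is down, held by its catch with the gripper off it (value of joint lever above 0.25 rad and contact force between the fingers and tub below 0.2 N), for 0.3 s.
2. the cap has snapped fully home on the stud (z of cap in the frame of stud_foot below 0.002 m and horizontal distance between cap and stud_foot below 0.004 m and angle between cap's own z axis and vertical below 0.1 rad), for 0.2 s.
At the end, for the whole second after the job is handed in: The lever is still latched down (joint above 0.25), the cap sits fully home on the stud (origin less than 2 mm above stud_foot, within 4 mm of its axis, tilted under 0.1 rad), and the gripper is still touching the cap and pushes it down on the pad with more than 3 N through the last second (all of step 2 and value of joint lever above 0.25 rad and contact force between cap and seat above 3 N and contact force between the fingers and cap above 3 N); the arm keeps its last pose, push and grip.
It fails at once if a bystander is shoved more than 30 mm (distance of any of bowl_a, bowl_b, steamer_lid, spoon_rest, stopper from where it was at the start of the episode above 0.03 m).
It also fails if it takes over 62 s, if anything falls off the work surface, if the arm or the gripper's body presses on something with over 40 N, if the wrist force passes 120 N, or if a joint passes its speed limit or range.

## Working session

There is one attempt and no reset: what is moved stays moved. The work goes in short steps, Python scripts to look and compute and a tool call to move; the robot and the scene stay as the last step left them, time stands still between calls to the robot, and variables do not carry over. Pictures are saved under pics/ and viewed, at most 10 in all, crops included, and the job is handed in when it is done.

Besides the shell and the picture viewer there is one more tool, called as name(argument=value, ...) on one line, values as JSON. arm_command: Moves the arm, as the interface text tells. Shift numbers are shares of 0.02 m and turn numbers shares of 0.08 rad, none past 1 either way. Its arguments: {"type":"object","properties":{"targets":{"type":"string"},"newtons":{"type":"number"}},"required":["targets"]}

```bash
ls; mkdir -p pics
cat > h.py <<'E'
import numpy as np, cv2
from plant import ctrl
def ray(name,u,v):
    p=ctrl.camera_params(name);E=np.array(p["extrinsics"]);R,t=E[:3,:3],E[:3,3]
    d=R.T@np.array([(u-p["cx"])/p["fx"],(v-p["cy"])/p["fy"],1.]);return -R.T@t,d
def onplane(name,u,v,z):
    o,d=ray(name,u,v);return o+d*(z-o[2])/d[2]
def cloud(name,dep):
    p=ctrl.camera_params(name);E=np.array(p["extrinsics"]);R,t=E[:3,:3],E[:3,3]
    v,u=np.mgrid[:dep.shape[0],:dep.shape[1]]
    P=np.stack([(u-p["cx"])/p["fx"]*dep,(v-p["cy"])/p["fy"]*dep,dep],-1)
    return (P-t)@R
E
python3 - <<'E'
from h import *
for n in("top","scene"):
    i,d=ctrl.camera(n);np.savez(f"{n}.npz",i=i,d=d);cv2.imwrite(f"pics/{n}0.png",i)
    print(n,ctrl.camera_params(n))
print(ctrl.sense())
E
```

```text
pics
top {'fx': 395.56878895840293, 'fy': 395.56878895840293, 'cx': 256.4295898678162, 'cy': 197.30087482305942, 'extrinsics': array([[-1.72524686e-02, -9.99850769e-01,  8.90211531e-04,
         1.65777122e-03],
       [-9.97432809e-01,  1.71488456e-02, -6.95248736e-02,
         5.85618845e-01],
       [ 6.94992322e-02, -2.08740189e-03, -9.97579821e-01,
         1.28118685e+00],
       [ 0.00000000e+00,  0.00000000e+00,  0.00000000e+00,
         1.00000000e+00]])}
scene {'fx': 425.630783699027, 'fy': 425.630783699027, 'cx': 249.1029314709315, 'cy': 191.64744873054116, 'extrinsics': array([[-3.22438599e-03,  9.99993545e-01,  1.58509124e-03,
         7.70683092e-03],
       [ 8.44886325e-01,  3.57218181e-03, -5.34933956e-01,
        -4.19603736e-01],
       [-5.34936165e-01, -3.85611636e-04, -8.44892390e-01,
         1.67510766e+00],
       [ 0.00000000e+00,  0.00000000e+00,  0.00000000e+00,
         1.00000000e+00]])}
{'clock': 0.1, 'joint_pos': array([-1.47249041e+00,  2.07352784e-01,  1.54274846e+00, -7.44624491e-06,
        1.39349564e+00, -1.50455976e-01]), 'joint_velocities': array([ 1.35511427e-03, -2.93936375e-03, -2.04804767e-03,  1.08938454e-03,
        8.19022668e-05, -1.11897951e-03]), 'tau': array([ 3.52452071e-05, -3.71862495e+01, -2.82292289e+01,  6.99988380e-02,
        3.11206724e-02, -5.27027714e-05]), 'tool_pos': array([ 0.1415032 , -0.55653612,  0.17622646]), 'tool_rot': array([ 9.92274077e-01,  1.24061081e-01,  2.24643976e-05, -1.00187116e-03]), 'ft_force': array([-0.32791427,  0.08799829, -0.07477445]), 'wrist_torque': array([-0.03619114,  0.02034042, -0.04825168]), 'gripper_force': 0.0, 'grip_width': 0.9999252831781764}
```

View pics/top0.png

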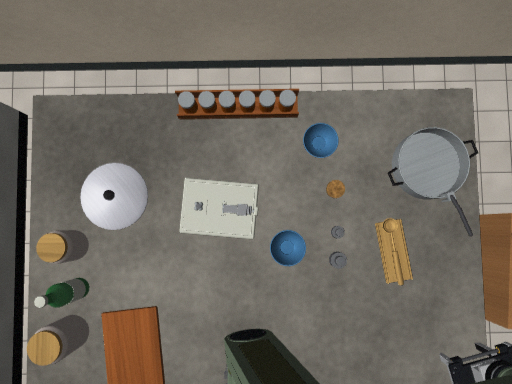

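View pics/scene0.png

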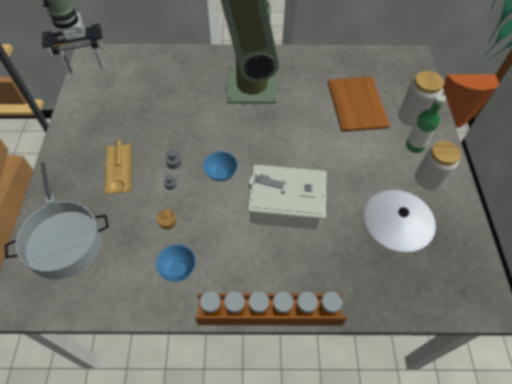

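The top view shows the tub at about (219,208): stud near (199,206), lever pad near (238,210) and catch on the right edge (257,211). There are two cap-like grey knobbed things, at (338,231) and (338,259). The far one at (338,231) looks smaller. I'll enlarge to confirm and measure both.

Run:
```python
from h import *
t=np.load("top.npz");s=np.load("scene.npz")
a=cv2.resize(t["i"][215:275,310:365],None,fx=7,fy=7,interpolation=cv2.INTER_CUBIC)
b=cv2.resize(s["i"][145:195,150:195],None,fx=8,fy=8,interpolation=cv2.INTER_CUBIC)
H=max(a.shape[0],b.shape[0]);c=np.zeros((H,a.shape[1]+b.shape[1],3),np.uint8)
c[:a.shape[0],:a.shape[1]]=a;c[:b.shape[0],a.shape[1]:]=b
cv2.imwrite("pics/caps.png",c)
a=cv2.resize(t["i"][172:245,174:264],None,fx=8,fy=8,interpolation=cv2.INTER_CUBIC);cv2.imwrite("pics/tub.png",a)
P=cloud("top",t["d"])
for (v0,v1) in((219,245),(246,274)):
    q=P[v0:v1,322:354];h=q[...,2]
    for lo,hi in((.015,.03),(.02,.03),(.034,.07)):
        m=(h>lo)&(h<hi);
        if m.any(): print(v0,lo,m.sum(),q[m].mean(0).round(4),q[m].min(0).round(3),q[m].max(0).round(3))
q=P[175:242,175:265];m=(q[...,2]>.095)&(q[...,2]<.108)
r=cv2.minAreaRect(q[m][:,:2].astype(np.float32)*1000);print("lid",r,q[m][:,2].mean())
for nm,lo in(("hi",.112),("vhi",.125)):
    m=(q[...,2]>lo);n,l,st,c=cv2.connectedComponentsWithStats(m.astype(np.uint8))
    for k in range(1,n):
        if st[k,4]>4:x=q[l==k];print(nm,st[k],x.mean(0).round(4),x.min(0).round(4),x.max(0).round(4))
```

```text
219 0.015 79 [ 0.4685 -0.2693  0.024 ] [ 0.448 -0.293  0.016] [ 0.487 -0.253  0.029]
219 0.02 72 [ 0.468  -0.27    0.0246] [ 0.448 -0.293  0.02 ] [ 0.487 -0.253  0.029]
219 0.034 46 [ 0.4677 -0.2711  0.0449] [ 0.458 -0.281  0.034] [ 0.477 -0.261  0.051]
246 0.015 52 [ 0.3833 -0.2668  0.027 ] [ 0.351 -0.294  0.019] [ 0.403 -0.243  0.03 ]
246 0.02 51 [ 0.3832 -0.2672  0.0272] [ 0.351 -0.294  0.02 ] [ 0.403 -0.243  0.03 ]
246 0.034 109 [ 0.3772 -0.268   0.0545] [ 0.353 -0.293  0.034] [ 0.397 -0.245  0.066]
lid ((549.2235717773438, 108.64523315429688), (231.5635528564453, 171.7985076904297), 83.97160339355469) 0.10307680424538697
hi [18 24  3  2  5] [0.5601 0.1448 0.3544] [ 0.4951 -0.0057  0.1124] [0.5772 0.1853 1.3188]
hi [17 24 12 14 92] [0.5539 0.1658 0.1356] [ 0.4951 -0.0057  0.112 ] [0.5768 0.1885 1.3188]
hi [ 46  26  37  15 336] [0.5425 0.0459 0.1352] [ 0.5247 -0.0094  0.1152] [0.569 0.1   0.151]
vhi [19 27  9  8 42] [0.5554 0.1677 0.1283] [0.5456 0.1562 0.125 ] [0.5672 0.1804 0.1365]
vhi [ 50  29  33  12 271] [0.5416 0.0364 0.1384] [ 0.5247 -0.0094  0.1251] [0.5583 0.0872 0.151 ]
```

View pics/caps.png

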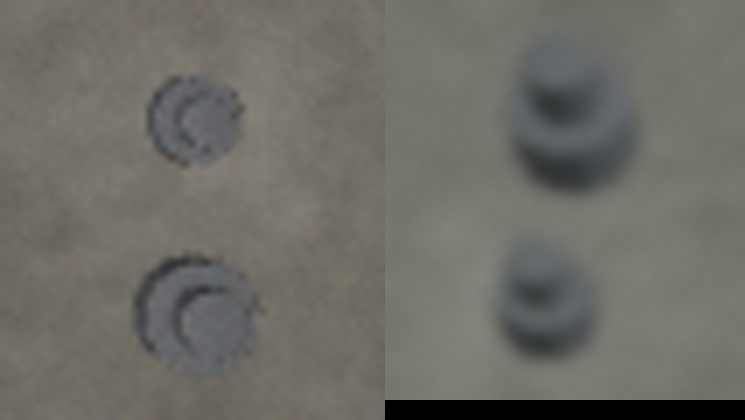

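View pics/tub.png

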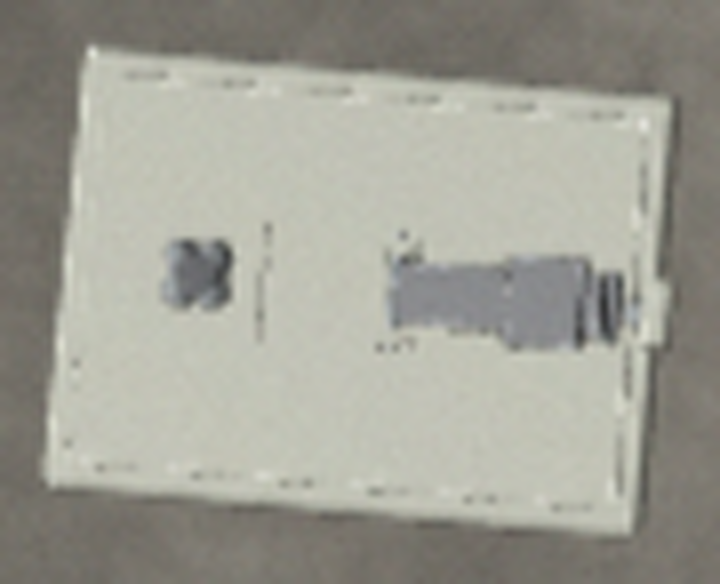

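The crops show two knobbed grey caps. The one at top (338,231) is 40 mm wide and 46 mm high, at (0.468,-0.271). The one at top (338,259) is about 52 mm wide and 66 mm high. The smaller, at (338,231), fits the given sizes.

In the tub crop the stud is on the left and the lever pad and post on the right. The lid rectangle measures 231.6 x 171.8 mm, which matches. From it the stud is at (0.5555,0.168) and the pad at (0.5414,0.035), both agreeing with the depth blobs. Next I'll move to the lever.

arm_command(targets="0.667 0.986 0 0 0 0 0;0.667 0.986 0 0 0 0 0;0.667 0.986 0 0 0 0 0;0.667 0.986 0 0 0 0 0;0.667 0.986 0 0 0 0 0;0.667 0.986 0 0 0 0 0;0.667 0.986 0 0 0 0 0;0.667 0.986 0 0 0 0 0;0.667 0.986 0 0 0 0 0;0.667 0.986 0 0 0 0 0", newtons=20)

```text
clock: 0.93
tool_pos: [0.2753, -0.3587, 0.1768]
tool_rot: [0.992, 0.124, -0.0, -0.0]
ft_force: [0.1, 0.3, -0.6]
grip_width: 0.325
gripper_force: 0.0
```

arm_command(targets="0.667 0.986 0 0 0 0 0;0.667 0.986 0 0 0 0 0;0.667 0.986 0 0 0 0 0;0.667 0.986 0 0 0 0 0;0.667 0.986 0 0 0 0 0;0.667 0.986 0 0 0 0 0;0.667 0.986 0 0 0 0 0;0.667 0.986 0 0 0 0 0;0.667 0.986 0 0 0 0 0;0.667 0.986 0 0 0 0 0")

```text
clock: 1.77
tool_pos: [0.4085, -0.1616, 0.1769]
tool_rot: [0.992, 0.124, -0.0, -0.0]
ft_force: [-0.7, -1.0, 0.5]
grip_width: 0.006
gripper_force: 0.0
```

arm_command(targets="0.667 0.986 0 0 0 0 0;0.667 0.986 0 0 0 0 0;0.667 0.986 0 0 0 0 0;0.667 0.986 0 0 0 0 0;0.667 0.986 0 0 0 0 0;0.667 0.986 0 0 0 0 0;0.667 0.986 0 0 0 0 0;0.667 0.986 0 0 0 0 0;0.667 0.986 0 0 0 0 0;0 0 0 0 0 0 0")

```text
clock: 2.6
tool_pos: [0.5297, 0.0177, 0.1767]
tool_rot: [0.992, 0.126, 0.0, -0.001]
ft_force: [0.4, -0.0, 0.3]
grip_width: 0.006
gripper_force: 0.0
```

arm_command(targets="0.59 0.88 0 0 0 0 0;0 0 -0.6 0 0 0 0;0 0 -0.5 0 0 0 0;0 0 -0.4 0 0 0 0;0 0 -0.25 0 0 0 0;0 0 -0.25 0 0 0 0;0 0 0 0 0 0 0")

```text
clock: 3.18
tool_pos: [0.5388, 0.0316, 0.1356]
tool_rot: [0.992, 0.124, -0.002, -0.0]
ft_force: [-0.1, 0.7, -0.3]
grip_width: 0.009
gripper_force: 0.0
```

Run:
```python
from h import *
i,d=ctrl.camera("scene");s=ctrl.sense();print(s["tool_pos"],s["ft_force"],s["tool_rot"])
cv2.imwrite("pics/s1.png",cv2.resize(i[120:240,210:350],None,fx=5,fy=5,interpolation=cv2.INTER_CUBIC))
```

```text
[0.53942552 0.03167534 0.13644358] [ 0.86048154  0.50406822 -0.19494675] [ 9.92325019e-01  1.23654323e-01 -8.03252506e-04 -1.42853750e-04]
```

View pics/s1.png

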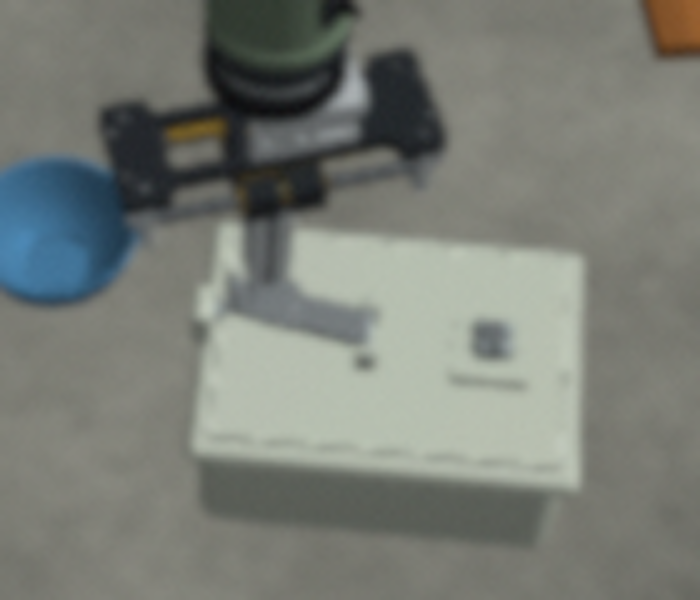

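The scene view shows the closed fingers standing on the lever pad at about crop (265,290), clear of the post at (205,300). I'll press on.

arm_command(targets="0 0 -0.2 0 0 0 0;0 0 -0.2 0 0 0 0;0 0 -0.2 0 0 0 0;0 0 0 0 0 0 0")

```text
clock: 3.57
tool_pos: [0.5396, 0.0322, 0.1243]
tool_rot: [0.992, 0.124, -0.001, -0.0]
ft_force: [-0.5, -0.2, -0.3]
grip_width: 0.004
gripper_force: 0.0
```

arm_command(targets="0 0 -0.2 0 0 0 0;0 0 0 0 0 0 0")

```text
clock: 3.73
tool_pos: [0.5398, 0.0323, 0.1206]
tool_rot: [0.992, 0.124, -0.001, -0.0]
ft_force: [0.2, -0.2, -0.0]
grip_width: 0.005
gripper_force: 0.0
```

No force at z=0.1206 is odd, so I'll check the lever's height and the finger position in depth.

Run:
```python
from h import *
i,d=ctrl.camera("scene");np.savez("s2.npz",i=i,d=d);P=cloud("scene",d);s0=np.load("scene.npz");P0=cloud("scene",s0["d"])
c=np.array([.5492,.1086]);yv=np.array([.105,.9945]);xv=np.array([.9945,-.105])
for Q in(P0,P):
    l=np.stack([(Q[...,:2]-c)@xv,(Q[...,:2]-c)@yv,Q[...,2]],-1).reshape(-1,3)
    l=l[(abs(l[:,0])<.011)&(l[:,2]>.1)&(l[:,2]<.3)]
    for y in np.arange(-.12,0,.01):
        m=abs(l[:,1]-y)<.005;print(round(y,2),m.sum(),np.percentile(l[m,2],[10,50,90]).round(3) if m.any() else "")
cv2.imwrite("pics/s2.png",cv2.resize(i[140:210,230:300],None,fx=8,fy=8,interpolation=cv2.INTER_CUBIC))
print(ctrl.sense())
```

```text
-0.12 4 [0.129 0.131 0.135]
-0.11 23 [0.115 0.13  0.135]
-0.1 25 [0.101 0.104 0.138]
-0.09 41 [0.102 0.142 0.147]
-0.08 39 [0.102 0.142 0.147]
-0.07 35 [0.104 0.141 0.146]
-0.06 34 [0.101 0.139 0.141]
-0.05 30 [0.103 0.13  0.135]
-0.04 29 [0.103 0.128 0.131]
-0.03 30 [0.102 0.127 0.13 ]
-0.02 27 [0.103 0.122 0.125]
-0.01 17 [0.103 0.12  0.122]
-0.12 34 [0.171 0.278 0.289]
-0.11 52 [0.129 0.267 0.288]
-0.1 55 [0.104 0.242 0.288]
-0.09 62 [0.103 0.144 0.288]
-0.08 46 [0.102 0.153 0.199]
-0.07 67 [0.104 0.171 0.207]
-0.06 61 [0.104 0.141 0.208]
-0.05 37 [0.102 0.13  0.269]
-0.04 51 [0.105 0.131 0.295]
-0.03 61 [0.105 0.129 0.291]
-0.02 62 [0.12  0.262 0.289]
-0.01 53 [0.12  0.265 0.29 ]
{'clock': 3.7833, 'joint_pos': array([-1.00397888e-01,  1.88886145e-01,  1.68464002e+00,  2.68197987e-06,
        1.26887138e+00,  1.22152670e+00]), 'joint_velocities': array([ 0.00072556, -0.00333487, -0.00784735, -0.0011699 ,  0.0023193 ,
        0.00022707]), 'tau': array([-2.30149197e-02, -3.48209059e+01, -2.67003214e+01,  3.68551479e-02,
       -8.74601235e-02,  7.25686732e-05]), 'tool_pos': array([0.53991378, 0.03224815, 0.12080731]), 'tool_rot': array([ 9.92267811e-01,  1.24114581e-01, -3.92030036e-04, -9.09706602e-05]), 'ft_force': array([ 0.06837032, -0.33418413, -0.24943583]), 'wrist_torque': array([ 0.03887405, -0.01219993, -0.03837985]), 'gripper_force': 0.0, 'grip_width': 0.006534279188442475}
```

View pics/s2.png

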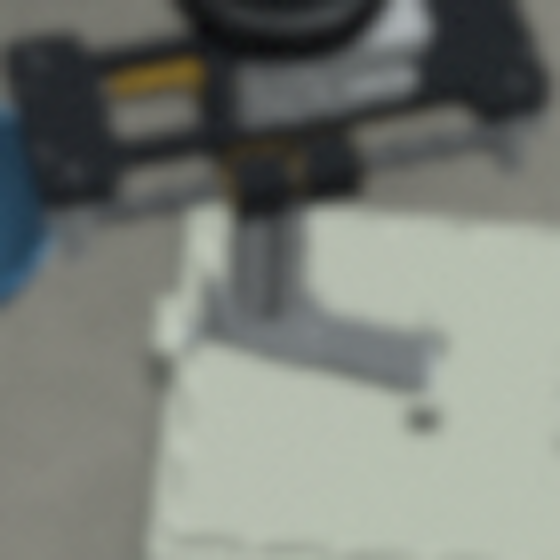

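The crop shows the finger ends at about (265,310), full picture (263,179), at the lever pad, and the lever is still up. I'll check where the finger ends really are.

Run:
```python
from h import *
P=cloud("scene",np.load("s2.npz")["d"]);P0=cloud("scene",np.load("scene.npz")["d"])
for v in range(162,190,2):
    print(v,[P[v,u].round(3).tolist() for u in(259,263,267)],P0[v,263].round(3))
p=ctrl.camera_params("scene");E=np.array(p["extrinsics"])
for q in([.5399,.0322,.1208],[.5414,.035,.142],[.5399,.0322,.142]):
    c=E[:3,:3]@q+E[:3,3];print(q,c[0]/c[2]*p["fx"]+p["cx"],c[1]/c[2]*p["fy"]+p["cy"])
```

```text
162 [[0.575, 0.02, 0.272], [0.572, 0.031, 0.267], [0.569, 0.042, 0.264]] [ 0.375  0.042 -0.   ]
164 [[0.577, 0.02, 0.265], [0.576, 0.031, 0.264], [0.548, 0.044, 0.226]] [ 0.379  0.042 -0.006]
166 [[0.579, 0.02, 0.259], [0.575, 0.031, 0.253], [0.549, 0.044, 0.218]] [0.463 0.037 0.099]
168 [[0.54, 0.022, 0.195], [0.548, 0.033, 0.207], [0.549, 0.044, 0.208]] [0.473 0.037 0.101]
170 [[0.54, 0.022, 0.186], [0.55, 0.033, 0.199], [0.547, 0.045, 0.196]] [0.483 0.037 0.105]
172 [[0.542, 0.022, 0.178], [0.55, 0.034, 0.19], [0.548, 0.045, 0.187]] [0.489 0.037 0.103]
174 [[0.543, 0.023, 0.17], [0.548, 0.034, 0.177], [0.546, 0.046, 0.174]] [0.525 0.035 0.144]
176 [[0.545, 0.023, 0.162], [0.551, 0.034, 0.171], [0.549, 0.046, 0.168]] [0.533 0.035 0.145]
178 [[0.541, 0.023, 0.146], [0.553, 0.034, 0.163], [0.539, 0.047, 0.143]] [0.54  0.035 0.145]
180 [[0.546, 0.023, 0.143], [0.548, 0.035, 0.146], [0.545, 0.047, 0.141]] [0.549 0.035 0.148]
182 [[0.553, 0.023, 0.143], [0.554, 0.035, 0.144], [0.552, 0.047, 0.142]] [0.552 0.035 0.141]
184 [[0.536, 0.024, 0.106], [0.559, 0.035, 0.141], [0.559, 0.047, 0.141]] [0.559 0.035 0.14 ]
186 [[0.542, 0.024, 0.104], [0.541, 0.036, 0.103], [0.543, 0.048, 0.106]] [0.539 0.036 0.1  ]
188 [[0.549, 0.024, 0.104], [0.55, 0.036, 0.106], [0.549, 0.048, 0.104]] [0.549 0.036 0.104]
[0.5399, 0.0322, 0.1208] 261.81572702124504 182.38241709493548
[0.5414, 0.035, 0.142] 262.9551340639622 178.86079238969293
[0.5399, 0.0322, 0.142] 262.0068422888314 178.43956977384858
```

The depth data puts the finger ends at about 0.15, higher than the reported TCP, and they are not touching yet. I'll keep going down under force guard, with contact as the check.

arm_command(targets="0 0 -0.2 0 0 0 0;0 0 -0.1 0 0 0 0;0 0 0 0 0 0 0")

```text
clock: 4.03
tool_pos: [0.5403, 0.0322, 0.1149]
tool_rot: [0.992, 0.124, 0.0, 0.0]
ft_force: [0.6, 1.2, 1.5]
grip_width: 0.005
gripper_force: 0.4
```

Run:
```python
from h import *
P=cloud("scene",np.load("scene.npz")["d"])
p=ctrl.camera_params("scene");E=np.array(p["extrinsics"])
c=E[:3,:3]@[.1415,-.5565,.1762]+E[:3,3];print(c[0]/c[2]*p["fx"]+p["cx"],c[1]/c[2]*p["fy"]+p["cy"])
q=P[40:90,50:115].reshape(-1,3);q=q[(q[:,2]>.1)&(q[:,2]<.4)&(abs(q[:,0]-.14)<.06)]
for y in np.arange(-.65,-.45,.01):
    m=abs(q[:,1]-y)<.005
    if m.sum()>3:print(round(y,2),m.sum(),np.percentile(q[m,2],[0,5,20,50]).round(3))
```

```text
88.04441200434789 75.38028305902748
-0.62 17 [0.303 0.303 0.305 0.313]
-0.61 80 [0.209 0.22  0.25  0.316]
-0.6 140 [0.202 0.214 0.236 0.278]
-0.59 41 [0.226 0.304 0.315 0.323]
-0.58 27 [0.312 0.313 0.318 0.331]
-0.57 25 [0.313 0.314 0.317 0.326]
-0.56 21 [0.311 0.316 0.317 0.327]
-0.55 19 [0.312 0.314 0.316 0.327]
-0.54 15 [0.313 0.313 0.314 0.316]
-0.53 11 [0.309 0.31  0.312 0.319]
-0.52 12 [0.313 0.314 0.315 0.318]
-0.51 17 [0.214 0.22  0.239 0.269]
-0.5 97 [0.208 0.213 0.229 0.259]
-0.49 38 [0.217 0.221 0.269 0.314]
-0.48 23 [0.307 0.309 0.312 0.321]
-0.47 28 [0.304 0.306 0.307 0.317]
```

Contact came at a reported z of about 0.115. The start picture gives the same result, so the real finger ends are about 30 mm above the reported TCP. I'll carry that offset and press.

arm_command(targets="0 0 -0.25 0 0 0 0;0 0 -0.25 0 0 0 0;0 0 0 0 0 0 0")

```text
clock: 4.28
tool_pos: [0.5406, 0.0317, 0.105]
tool_rot: [0.992, 0.124, 0.0, 0.0]
ft_force: [-0.4, -1.2, 4.4]
grip_width: 0.01
gripper_force: 1.8
```

arm_command(targets="0 0 -0.25 0 0 0 0;0 0 -0.15 0 0 0 0;0 0 0 0 0 0 0")

```text
clock: 4.53
tool_pos: [0.54, 0.0321, 0.0966]
tool_rot: [0.992, 0.124, -0.0, -0.0]
ft_force: [-0.2, -0.7, 3.2]
grip_width: 0.008
gripper_force: 1.1
```

arm_command(targets="0 0 -0.15 0 0 0 0;0 0 0 0 0 0 0")

```text
clock: 4.7
tool_pos: [0.5403, 0.032, 0.0943]
tool_rot: [0.992, 0.124, -0.0, 0.0]
ft_force: [-0.8, -2.0, 3.6]
grip_width: 0.002
gripper_force: 1.6
```

arm_command(targets="0 0 -0.1 0 0 0 0;0 0 0 0 0 0 0")

```text
clock: 4.87
tool_pos: [0.5405, 0.032, 0.0937]
tool_rot: [0.992, 0.124, 0.0, 0.0]
ft_force: [-4.1, -1.9, 10.3]
grip_width: 0.004
gripper_force: 4.9
```

The motion has stopped and force is up at 10 N, so this is the hard stop. I'll lift off, move towards the cap with the gripper opening to 60%, then verify the lever.

arm_command(targets="0 0 0.5 0 0 0 0;0 0 1 0 0 0 0;0 0 1 0 0 0 0;0 0 1 0 0 0 0;-0.24 -1 0 0 0 0 60;-0.24 -1 0 0 0 0 60;-0.24 -1 0 0 0 0 60;-0.24 -1 0 0 0 0 60;-0.24 -1 0 0 0 0 60;-0.24 -1 0 0 0 0 60")

```text
clock: 5.7
tool_pos: [0.5107, -0.0879, 0.1618]
tool_rot: [0.992, 0.124, -0.0, -0.001]
ft_force: [0.4, -0.1, -0.4]
grip_width: 0.394
gripper_force: 0.0
```

arm_command(targets="-0.24 -1 0 0 0 0 60;-0.24 -1 0 0 0 0 60;-0.24 -1 0 0 0 0 60;-0.24 -1 0 0 0 0 60;-0.24 -1 0 0 0 0 60;-0.24 -1 0 0 0 0 60;-0.24 -1 0 0 0 0 60;-0.24 -1 0 0 0 0 60;-0.24 -1 0 0 0 0 60;0 0 0 0 0 0 60")

```text
clock: 6.53
tool_pos: [0.4673, -0.2703, 0.1618]
tool_rot: [0.992, 0.122, -0.0, 0.0]
ft_force: [0.2, -0.4, 0.5]
grip_width: 0.604
gripper_force: 0.0
```

Run:
```python
from h import *
i,d=ctrl.camera("scene");np.savez("s3.npz",i=i,d=d);P=cloud("scene",d);P0=cloud("scene",np.load("scene.npz")["d"])
c=np.array([.5492,.1086]);yv=np.array([.105,.9945]);xv=np.array([.9945,-.105])
for Q in(P0,P):
    l=np.stack([(Q[...,:2]-c)@xv,(Q[...,:2]-c)@yv,Q[...,2]],-1).reshape(-1,3)
    l=l[(abs(l[:,0])<.011)&(l[:,2]>.108)&(l[:,2]<.3)]
    print([np.median(l[abs(l[:,1]-y)<.005,2]).round(3) for y in np.arange(-.12,0,.01)])
# cap from scene
q=P0[174:196,155:185];h=q[...,2]
for lo,hi in((.02,.028),(.042,.05)):
    m=(h>lo)&(h<hi);print(m.sum(),q[m].mean(0).round(4),q[m].min(0).round(3),q[m].max(0).round(3))
# gripper fingers and cap in the scene view now
s=ctrl.sense();print(s["tool_pos"],s["tool_rot"],s["grip_width"])
q=P[130:230,140:230].reshape(-1,3);f=q[(q[:,2]>.1)&(q[:,2]<.24)]
for z in np.arange(.14,.24,.01):
    m=abs(f[:,2]-z)<.005
    if m.sum()>2:print(round(z,2),m.sum(),f[m].min(0).round(3),f[m].max(0).round(3))
cv2.imwrite("pics/s3.png",cv2.resize(i[100:220,140:310],None,fx=4.5,fy=4.5,interpolation=cv2.INTER_CUBIC))
```

```text
[np.float64(0.131), np.float64(0.13), np.float64(0.131), np.float64(0.145), np.float64(0.145), np.float64(0.143), np.float64(0.14), np.float64(0.133), np.float64(0.129), np.float64(0.127), np.float64(0.123), np.float64(0.121)]
[np.float64(0.133), np.float64(0.133), np.float64(0.123), np.float64(0.122), np.float64(0.126), np.float64(0.126), np.float64(0.124), np.float64(0.12), np.float64(0.121), np.float64(0.12), np.float64(0.121), np.float64(0.12)]
54 [ 0.4763 -0.2668  0.0236] [ 0.454 -0.286  0.02 ] [ 0.489 -0.25   0.028]
32 [ 0.4723 -0.2683  0.0454] [ 0.461 -0.28   0.042] [ 0.482 -0.257  0.048]
[ 0.46771374 -0.26854003  0.16171814] [ 9.92437486e-01  1.22749144e-01 -1.16787576e-04 -6.86262041e-04] 0.6000113862600396
0.19 5 [ 0.466 -0.297  0.192] [ 0.487 -0.232  0.195]
0.2 18 [ 0.465 -0.302  0.196] [ 0.489 -0.227  0.205]
0.21 23 [ 0.466 -0.304  0.205] [ 0.487 -0.227  0.214]
0.22 17 [ 0.466 -0.303  0.216] [ 0.488 -0.228  0.224]
0.23 22 [ 0.459 -0.304  0.225] [ 0.486 -0.227  0.234]
```

View pics/s3.png

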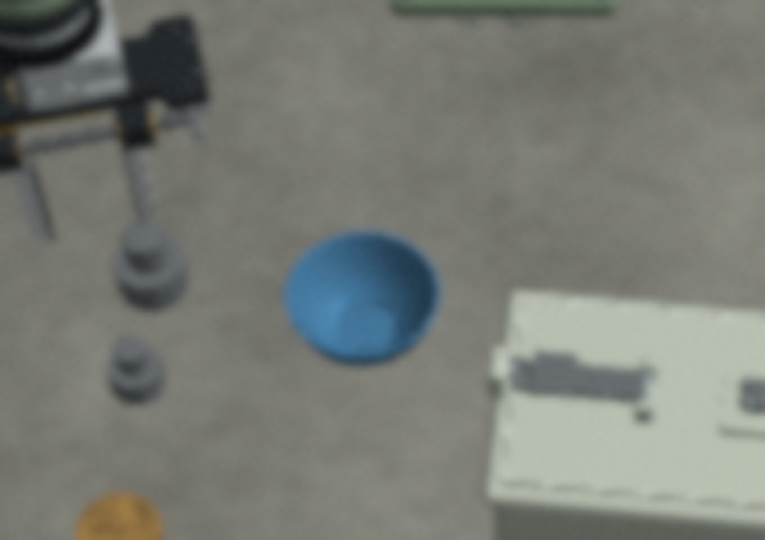

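The scene view shows the lever lying flat at crop (580,375). The pad is at 0.126, which means latched. The small cap stands undisturbed at crop (135,370), and the finger pair is above and in line with it. I'll go down to just above the knob.

arm_command(targets="0 -0.12 -1 0 0 0 60;0 0 -1 0 0 0 60;0 0 -1 0 0 0 60;0 0 -1 0 0 0 60;0 0 -1 0 0 0 60;0 0 -1 0 0 0 60;0 0 -0.5 0 0 0 60;0 0 0 0 0 0 60")

```text
clock: 7.25
tool_pos: [0.4662, -0.2673, 0.0293]
tool_rot: [0.992, 0.124, -0.002, -0.003]
ft_force: [0.2, 0.4, 0.5]
grip_width: 0.6
gripper_force: 0.0
```

Run:
```python
from h import *
print(ctrl.sense()["tool_pos"])
ims=[]
for n,(v0,v1,u0,u1) in(("scene",(135,205,135,210)),("top",(195,265,300,375))):
    i,d=ctrl.camera(n);np.savez(n+"4.npz",i=i,d=d);P=cloud(n,d)[v0:v1,u0:u1].reshape(-1,3)
    for lo,hi in((.018,.028),(.041,.05),(.055,.065),(.065,.075),(.075,.085),(.085,.1),(.1,.12)):
        m=(P[:,2]>lo)&(P[:,2]<hi)&(P[:,0]>.43)&(P[:,0]<.51)&(abs(P[:,1]+.27)<.06)
        if m.sum()>2:print(n,lo,m.sum(),P[m].mean(0).round(4),P[m].min(0).round(3),P[m].max(0).round(3))
    ims.append(cv2.resize(i[v0:v1,u0:u1],(400,373),interpolation=cv2.INTER_CUBIC))
cv2.imwrite("pics/s4.png",np.hstack(ims))
```

```text
[ 0.46623731 -0.26726913  0.02934432]
scene 0.018 65 [ 0.4759 -0.2658  0.0226] [ 0.452 -0.287  0.018] [ 0.493 -0.247  0.028]
scene 0.041 34 [ 0.4703 -0.268   0.0449] [ 0.456 -0.28   0.042] [ 0.481 -0.257  0.049]
scene 0.055 6 [ 0.4793 -0.2834  0.0607] [ 0.467 -0.296  0.058] [ 0.483 -0.233  0.063]
scene 0.065 18 [ 0.4751 -0.266   0.0704] [ 0.465 -0.3    0.065] [ 0.488 -0.225  0.075]
scene 0.075 15 [ 0.4727 -0.2555  0.0809] [ 0.46  -0.301  0.076] [ 0.488 -0.224  0.085]
scene 0.085 23 [ 0.4767 -0.2697  0.0928] [ 0.464 -0.302  0.086] [ 0.487 -0.225  0.1  ]
scene 0.1 35 [ 0.4752 -0.2628  0.1093] [ 0.465 -0.301  0.1  ] [ 0.487 -0.223  0.119]
```

View pics/s4.png

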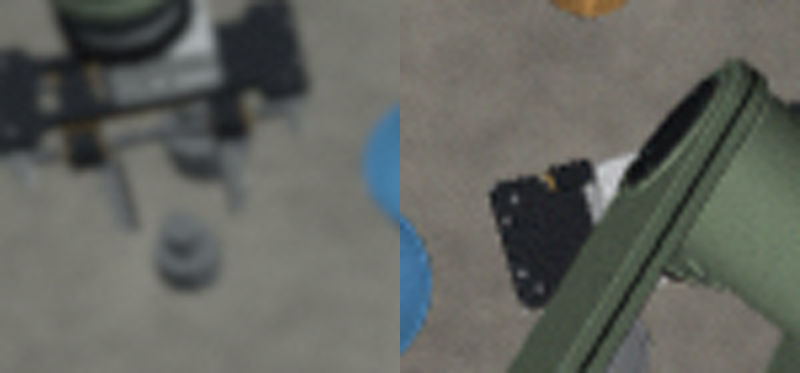

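The left panel shows the fingers straddling the cap's line, slightly to its +y side. I'll shift 2 mm in x and -5 mm in y, narrow the opening to 34% (32 mm) so the tips land on the skirt's shoulder, then descend guarded.

arm_command(targets="0.1 -0.25 0 0 0 0 34;0 0 0 0 0 0 34;0 0 -0.5 0 0 0 34;0 0 -0.4 0 0 0 34;0 0 -0.4 0 0 0 34;0 0 0 0 0 0 34")

```text
clock: 7.85
tool_pos: [0.4684, -0.2738, 0.0038]
tool_rot: [0.992, 0.124, -0.002, -0.002]
ft_force: [-0.5, 0.3, -0.6]
grip_width: 0.341
gripper_force: 0.0
```

arm_command(targets="0 0 -0.2 0 0 0 34;0 0 0 0 0 0 34")

```text
clock: 8.02
tool_pos: [0.4696, -0.2747, 0.0013]
tool_rot: [0.992, 0.124, -0.001, -0.001]
ft_force: [0.2, -1.3, 0.4]
grip_width: 0.342
gripper_force: 0.0
```

arm_command(targets="0 0 -0.1 0 0 0 34;0 0 0 0 0 0 34")

```text
clock: 8.18
tool_pos: [0.4702, -0.2752, 0.0001]
tool_rot: [0.992, 0.124, -0.0, -0.0]
ft_force: [-0.2, 0.1, -0.5]
grip_width: 0.34
gripper_force: 0.0
```

arm_command(targets="0 0.1 -0.15 0 0 0 34;0 0 0 0 0 0 34")

```text
clock: 8.35
tool_pos: [0.47, -0.2728, -0.0031]
tool_rot: [0.992, 0.124, -0.0, -0.0]
ft_force: [0.1, -0.4, -0.1]
grip_width: 0.34
gripper_force: 0.0
```

arm_command(targets="0 0 -0.1 0 0 0 34;0 0 0 0 0 0 34")

```text
clock: 8.52
tool_pos: [0.4704, -0.2731, -0.0039]
tool_rot: [0.992, 0.124, 0.0, -0.0]
ft_force: [-1.6, 1.5, 4.7]
grip_width: 0.34
gripper_force: 2.7
```

arm_command(targets="0 0 -0.1 0 0 0 34;0 0 0 0 0 0 34")

```text
clock: 8.68
tool_pos: [0.4705, -0.2732, -0.004]
tool_rot: [0.992, 0.124, -0.0, -0.0]
ft_force: [-5.5, 4.2, 16.4]
grip_width: 0.342
gripper_force: 8.5
```

The tips touch the shoulder at reported -0.004, so the z offset is 28 mm, which agrees. I'll ease off and close on the knob.

arm_command(targets="0 0 0.22 0 0 0 34;0 0 0 0 0 0 0;0 0 0 0 0 0 0;0 0 0 0 0 0 0;0 0 0 0 0 0 0", newtons=35)

```text
clock: 9.1
tool_pos: [0.4707, -0.2733, -0.0019]
tool_rot: [0.992, 0.124, 0.0, 0.0]
ft_force: [-0.1, 1.4, 5.7]
grip_width: 0.247
gripper_force: 35.0
```

arm_command(targets="0 0 0 0 0 0 0;0 0 0 0 0 0 0;0 0 0.5 0 0 0 0;0 0 1 0 0 0 0;0 0 1 0 0 0 0;0 0 0 0 0 0 0")

```text
clock: 9.6
tool_pos: [0.4729, -0.2754, 0.0514]
tool_rot: [0.992, 0.124, 0.003, 0.003]
ft_force: [0.3, -1.4, 0.7]
grip_width: 0.248
gripper_force: 35.0
```

Opening is 23 mm, so the knob is held. I'll raise and carry it towards the stud.

arm_command(targets="0 0 1 0 0 0 0;0 0 1 0 0 0 0;0 0 1 0 0 0 0;0 0 1 0 0 0 0;0.18 1 1 0 0 0 0;0.18 1 0.7 0 0 0 0;0.18 1 0 0 0 0 0;0.18 1 0 0 0 0 0;0.18 1 0 0 0 0 0;0.18 1 0 0 0 0 0")

```text
clock: 10.43
tool_pos: [0.4913, -0.1522, 0.1605]
tool_rot: [0.992, 0.124, -0.001, -0.0]
ft_force: [0.6, 0.3, 0.1]
grip_width: 0.251
gripper_force: 35.0
```

arm_command(targets="0.18 1 0 0 0 0 0;0.18 1 0 0 0 0 0;0.18 1 0 0 0 0 0;0.18 1 0 0 0 0 0;0.18 1 0 0 0 0 0;0.18 1 0 0 0 0 0;0.18 1 0 0 0 0 0;0.18 1 0 0 0 0 0;0.18 1 0 0 0 0 0;0.18 1 0 0 0 0 0")

```text
clock: 11.27
tool_pos: [0.5272, 0.0477, 0.1603]
tool_rot: [0.992, 0.124, -0.001, -0.0]
ft_force: [0.6, -0.6, -0.9]
grip_width: 0.244
gripper_force: 35.0
```

arm_command(targets="0.18 1 0 0 0 0 0;0.18 1 0 0 0 0 0;0.18 1 0 0 0 0 0;0.18 1 0 0 0 0 0;0.18 1 0 0 0 0 0;0.18 1 0 0 0 0 0;0 0 0 0 0 0 0;0 0 0 0 0 0 0")

```text
clock: 11.93
tool_pos: [0.5487, 0.1672, 0.1603]
tool_rot: [0.992, 0.125, -0.001, 0.0]
ft_force: [0.6, 0.3, 0.3]
grip_width: 0.245
gripper_force: 35.0
```

```bash
cat > look.py <<'E'
from h import *
import sys
k=sys.argv[1];s=ctrl.sense();tp=s["tool_pos"];print(tp,s["tool_rot"],s["grip_width"])
ims=[]
for n,(v0,v1,u0,u1) in(("scene",(130,220,260,360)),("top",(165,255,160,260))):
    i,d=ctrl.camera(n);np.savez(n+k+".npz",i=i,d=d);P=cloud(n,d)[v0:v1,u0:u1].reshape(-1,3)
    P=P[(abs(P[:,0]-tp[0])<.06)&(abs(P[:,1]-tp[1])<.07)]
    for z in np.arange(.105,.26,.01):
        m=abs(P[:,2]-z)<.005
        if m.sum()>2:print(n,round(z,3),m.sum(),P[m].mean(0).round(4),P[m].min(0).round(3),P[m].max(0).round(3))
    ims.append(cv2.resize(i[v0:v1,u0:u1],(400,360),interpolation=cv2.INTER_CUBIC))
cv2.imwrite(f"pics/l{k}.png",np.hstack(ims))
E
python3 look.py 5
```

```text
[0.54873195 0.16719929 0.16028327] [ 9.92152534e-01  1.25028766e-01 -1.02964604e-03  3.11911647e-04] 0.24462015934674772
scene 0.105 1002 [0.555  0.1567 0.104 ] [0.489 0.098 0.1  ] [0.609 0.233 0.11 ]
scene 0.115 80 [0.5613 0.1645 0.1121] [0.526 0.099 0.11 ] [0.588 0.194 0.12 ]
scene 0.125 69 [0.5581 0.157  0.1248] [0.534 0.098 0.12 ] [0.571 0.183 0.13 ]
scene 0.165 24 [0.5623 0.1653 0.1662] [0.55 0.15 0.16] [0.569 0.189 0.17 ]
scene 0.175 28 [0.5629 0.166  0.1754] [0.55 0.15 0.17] [0.57  0.187 0.18 ]
scene 0.185 50 [0.56   0.1711 0.1853] [0.548 0.149 0.181] [0.568 0.189 0.19 ]
scene 0.195 26 [0.5577 0.1689 0.1951] [0.551 0.147 0.19 ] [0.564 0.19  0.199]
scene 0.205 64 [0.5528 0.1703 0.2057] [0.538 0.146 0.2  ] [0.564 0.195 0.21 ]
scene 0.215 34 [0.5537 0.1691 0.2142] [0.538 0.145 0.21 ] [0.565 0.194 0.22 ]
scene 0.225 28 [0.5538 0.1711 0.225 ] [0.537 0.144 0.22 ] [0.564 0.195 0.23 ]
scene 0.235 32 [0.5552 0.1672 0.2349] [0.539 0.146 0.23 ] [0.565 0.193 0.24 ]
scene 0.245 26 [0.5553 0.1686 0.2454] [0.539 0.145 0.241] [0.565 0.195 0.25 ]
scene 0.255 24 [0.5544 0.1738 0.2543] [0.536 0.147 0.251] [0.566 0.194 0.259]
top 0.105 459 [0.5269 0.1424 0.1045] [0.489 0.097 0.1  ] [0.608 0.228 0.11 ]
top 0.115 17 [0.5557 0.1476 0.1108] [0.489 0.104 0.11 ] [0.583 0.202 0.114]
```

View pics/l5.png

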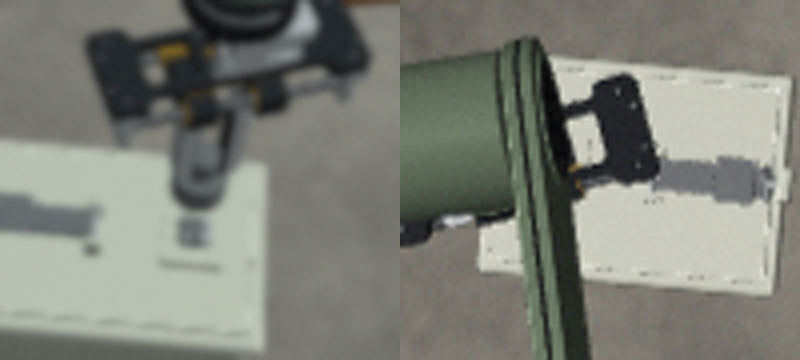

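The left panel shows the cap held upright at (200,180) above and slightly behind the stud at (193,232). I'll fit the skirt circle and the stud in the same camera.

Run:
```python
from h import *
from scipy.optimize import least_squares
P0=cloud("scene",np.load("scene.npz")["d"]);P=cloud("scene",np.load("scene5.npz")["d"])
q=P0[150:215,255:335].reshape(-1,3)
m=(q[:,2]>.098)&(q[:,2]<.1075);r=cv2.minAreaRect(q[m][:,:2].astype(np.float32)*1000);print("lid scene",r)
n=q[(abs(q[:,0]-.556)<.02)&(abs(q[:,1]-.168)<.02)];
for lo,hi in((.113,.12),(.12,.127),(.1255,.132)):
    k=n[(n[:,2]>lo)&(n[:,2]<hi)];print(lo,len(k),k.mean(0).round(4),k.min(0).round(3),k.max(0).round(3))
q=P[130:220,260:360].reshape(-1,3)
for lo,hi in((.163,.174),(.172,.182),(.165,.182)):
    k=q[(abs(q[:,0]-.555)<.03)&(abs(q[:,1]-.168)<.03)&(q[:,2]>lo)&(q[:,2]<hi)][:,:2]
    f=least_squares(lambda c:np.hypot(*(k-c).T)-.02,[.55,.168],loss="soft_l1",f_scale=.001);print("cap",len(k),f.x.round(4),np.abs(f.fun).mean())
# pixel columns: silhouette of cap
g=np.load("scene5.npz")["i"][165:186,290:330];print(g[...,1][::3])
```

```text
lid scene ((552.2334594726562, 114.7292251586914), (224.66258239746094, 171.12823486328125), 83.76542663574219)
0.113 10 [0.5625 0.1726 0.1155] [0.545 0.153 0.114] [0.573 0.188 0.119]
0.12 32 [0.5605 0.1707 0.1243] [0.545 0.16  0.12 ] [0.568 0.182 0.127]
0.1255 33 [0.5577 0.1724 0.1277] [0.549 0.16  0.126] [0.567 0.182 0.131]
cap 32 [0.5474 0.1698] 0.0008091263375867719
cap 31 [0.5472 0.1695] 0.0011175330684936528
cap 53 [0.5474 0.1697] 0.0009937706780770183
[[ 99 106 117 129 132 133 134 132 131 132 132 129 117  98  88  90  96 100
  101 102 108 114 115 106  84  53  39  63  85 102 108 120 128 131 132 131
  131 132 131 133]
 [177 175 175 176 175 173 170 166 161 158 153 141 118  95  85  93 100 101
   99 100 105 108 109 104  90  70  62  82  99 108 118 126 129 130 130 129
  130 127 129 128]
 [194 194 193 193 192 193 193 193 192 193 192 181 149 113  94  99  99  94
   84  81  87  91  95  90  78  64  78 100 121 143 165 174 176 177 177 167
  151 134 126 126]
 [194 193 193 192 193 193 193 193 193 194 191 180 150 108  93  99  97  88
   72  63  63  69  78  89  96 105 126 159 180 189 192 194 195 195 194 185
  165 138 123 122]
 [193 194 193 194 194 193 193 194 193 194 189 175 142  94  66  68  80  89
   96  99 101 100  99 100 101 115 149 178 190 193 193 194 195 195 194 186
  163 136 123 120]
 [193 194 194 193 194 194 192 194 193 193 193 190 177 152 115  82  64  58
   57  59  58  63  73  91 117 151 179 190 192 194 192 192 189 189 190 184
  163 138 125 125]
 [194 194 194 193 193 194 194 193 193 194 192 192 192 189 180 163 147 141
  139 142 148 155 166 179 187 191 193 193 194 193 194 194 195 195 192 180
  158 135 126 125]]
```

In the scene camera the stud is at (0.558,0.171) and the cap at (0.548,0.1697). The grasp-time estimate agrees: the cap sits 3 mm behind the TCP in x. So I'll shift by (+0.0098,+0.0012). First stud contact should come at reported z of about 0.124.

arm_command(targets="0.49 0.06 0 0 0 0 0;0 0 0 0 0 0 0;0 0 -0.6 0 0 0 0;0 0 -0.6 0 0 0 0;0 0 -0.3 0 0 0 0;0 0 0 0 0 0 0;0 0 0 0 0 0 0")

```text
clock: 12.62
tool_pos: [0.5582, 0.1677, 0.1303]
tool_rot: [0.992, 0.124, -0.001, 0.0]
ft_force: [0.1, 0.6, -0.8]
grip_width: 0.245
gripper_force: 35.0
```

arm_command(targets="0 0 -0.15 0 0 0 0;0 0 0 0 0 0 0")

```text
clock: 12.78
tool_pos: [0.5593, 0.168, 0.1286]
tool_rot: [0.992, 0.124, 0.0, 0.0]
ft_force: [-0.1, -0.5, -0.3]
grip_width: 0.245
gripper_force: 35.0
```

arm_command(targets="0 0 -0.1 0 0 0 0;0 0 0 0 0 0 0")

```text
clock: 12.95
tool_pos: [0.5593, 0.168, 0.1267]
tool_rot: [0.992, 0.124, 0.0, 0.0]
ft_force: [-0.4, 0.8, -0.1]
grip_width: 0.247
gripper_force: 35.0
```

arm_command(targets="0 0 -0.15 0 0 0 0;0 0 0 0 0 0 0")

```text
clock: 13.12
tool_pos: [0.5595, 0.1684, 0.1242]
tool_rot: [0.992, 0.124, 0.0, -0.0]
ft_force: [-1.2, 1.6, 2.4]
grip_width: 0.248
gripper_force: 35.0
```

arm_command(targets="0 0 -0.15 0 0 0 0;0 0 0 0 0 0 0")

```text
clock: 13.28
tool_pos: [0.5592, 0.1689, 0.1219]
tool_rot: [0.992, 0.124, 0.0, -0.001]
ft_force: [-2.6, 1.1, 4.5]
grip_width: 0.249
gripper_force: 35.0
```

arm_command(targets="0 0 -0.1 0 0 0 0;0 0 0 0 0 0 0")

```text
clock: 13.45
tool_pos: [0.5593, 0.1691, 0.1203]
tool_rot: [0.992, 0.124, 0.0, -0.001]
ft_force: [-2.8, 2.5, 6.1]
grip_width: 0.249
gripper_force: 35.0
```

Contact came at 0.124 as expected and force is rising smoothly. The side forces ask for about a 1 mm correction (-x, +y).

arm_command(targets="-0.06 0.06 -0.1 0 0 0 0;0 0 -0.1 0 0 0 0;0 0 0 0 0 0 0")

```text
clock: 13.7
tool_pos: [0.5579, 0.1694, 0.1147]
tool_rot: [0.992, 0.124, 0.0, -0.0]
ft_force: [-0.2, 0.3, -1.4]
grip_width: 0.248
gripper_force: 35.0
```

arm_command(targets="0 0 -0.15 0 0 0 0;0 0 0 0 0 0 0")

```text
clock: 13.87
tool_pos: [0.5572, 0.1692, 0.1099]
tool_rot: [0.992, 0.124, -0.001, -0.0]
ft_force: [1.0, 0.7, -5.2]
grip_width: 0.243
gripper_force: 35.0
```

arm_command(targets="0 0 -0.15 0 0 0 0;0 0 0 0 0 0 0")

```text
clock: 14.03
tool_pos: [0.558, 0.169, 0.1084]
tool_rot: [0.992, 0.124, -0.0, 0.0]
ft_force: [-0.0, -0.4, -0.2]
grip_width: 0.245
gripper_force: 35.0
```

It snapped past the balls and is at 0.108, as home should be. Now I'll push firmly down on the pad.

arm_command(targets="0 0 -0.1 0 0 0 0;0 0 0 0 0 0 0")

```text
clock: 14.2
tool_pos: [0.5584, 0.169, 0.1081]
tool_rot: [0.992, 0.124, 0.0, 0.0]
ft_force: [-1.9, 0.2, 6.2]
grip_width: 0.242
gripper_force: 35.0
```

arm_command(targets="0 0 -0.1 0 0 0 0;0 0 0 0 0 0 0")

```text
clock: 14.37
tool_pos: [0.5585, 0.169, 0.108]
tool_rot: [0.992, 0.124, 0.0, 0.0]
ft_force: [-6.0, -1.4, 14.0]
grip_width: 0.248
gripper_force: 35.0
```

arm_command(targets="0 0 -0.05 0 0 0 0;0 0 0 0 0 0 0;0 0 0 0 0 0 0;0 0 0 0 0 0 0;0 0 0 0 0 0 0")

```text
clock: 14.78
tool_pos: [0.5586, 0.169, 0.108]
tool_rot: [0.992, 0.124, 0.001, 0.0]
ft_force: [-8.2, -1.1, 17.4]
grip_width: 0.249
gripper_force: 35.0
```

```bash
python3 look.py 6 | grep -v top
python3 - <<'E'
from h import *
Q=cloud("scene",np.load("scene6.npz")["d"]);c=np.array([.5492,.1086]);yv=np.array([.105,.9945]);xv=np.array([.9945,-.105])
l=np.stack([(Q[...,:2]-c)@xv,(Q[...,:2]-c)@yv,Q[...,2]],-1).reshape(-1,3)
l=l[(abs(l[:,0])<.011)&(l[:,2]>.108)&(l[:,2]<.2)]
print([np.median(l[abs(l[:,1]-y)<.005,2]).round(3) for y in np.arange(-.12,0,.01)])
s=ctrl.sense();print(s["ft_force"],s["clock"])
E
```

```text
[0.55855615 0.16903108 0.10802848] [9.92260762e-01 1.24169376e-01 6.77406946e-04 2.95701491e-04] 0.2490690872100066
scene 0.105 925 [0.5697 0.1565 0.1039] [0.499 0.099 0.1  ] [0.618 0.23  0.11 ]
scene 0.115 48 [0.5701 0.1585 0.114 ] [0.53 0.1  0.11] [0.616 0.192 0.12 ]
scene 0.125 30 [0.5665 0.1567 0.1244] [0.527 0.099 0.12 ] [0.579 0.187 0.13 ]
scene 0.135 47 [0.5695 0.1731 0.1344] [0.556 0.151 0.13 ] [0.577 0.189 0.14 ]
scene 0.145 29 [0.5664 0.1713 0.1458] [0.554 0.147 0.14 ] [0.574 0.196 0.15 ]
scene 0.155 62 [0.5614 0.1727 0.1554] [0.545 0.148 0.15 ] [0.574 0.195 0.16 ]
scene 0.165 25 [0.5642 0.1696 0.166 ] [0.552 0.147 0.16 ] [0.575 0.196 0.17 ]
scene 0.175 22 [0.5627 0.1725 0.1753] [0.548 0.146 0.17 ] [0.573 0.196 0.18 ]
scene 0.185 26 [0.5655 0.1724 0.1851] [0.549 0.148 0.18 ] [0.576 0.197 0.19 ]
scene 0.195 25 [0.566  0.1702 0.195 ] [0.555 0.147 0.191] [0.575 0.195 0.2  ]
scene 0.205 16 [0.5633 0.1821 0.2055] [0.549 0.148 0.201] [0.575 0.197 0.21 ]
scene 0.215 6 [0.5572 0.1862 0.2158] [0.548 0.182 0.212] [0.565 0.192 0.22 ]
scene 0.225 4 [0.5591 0.1732 0.2256] [0.553 0.14  0.22 ] [0.571 0.186 0.23 ]
scene 0.235 19 [0.5829 0.1625 0.2373] [0.553 0.1   0.231] [0.611 0.209 0.24 ]
scene 0.245 101 [0.5833 0.1597 0.2464] [0.544 0.101 0.24 ] [0.611 0.239 0.25 ]
scene 0.255 204 [0.5806 0.1666 0.2547] [0.547 0.1   0.25 ] [0.612 0.239 0.26 ]
[np.float64(0.131), np.float64(0.132), np.float64(0.123), np.float64(0.122), np.float64(0.125), np.float64(0.125), np.float64(0.124), np.float64(0.12), np.float64(0.12), np.float64(0.122), np.float64(0.121), np.float64(0.121)]
[-8.3392394  -0.98707256 17.80628658] 14.8833
```

View pics/l6.png

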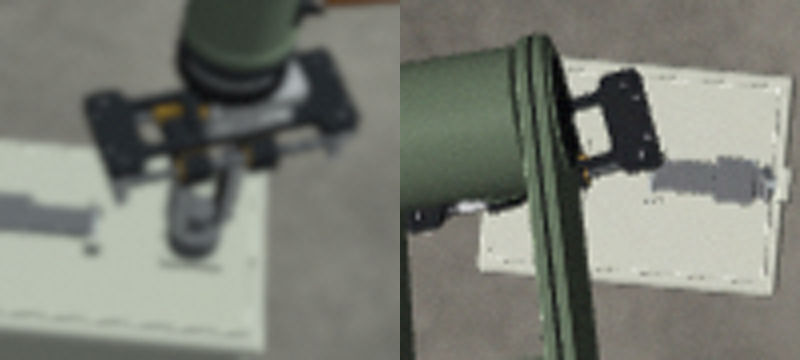

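The picture shows the cap fully down over the stud at (195,225) with the lever flat. The shoulder is at 0.134, which is home, the pad at 0.125, which is latched, and the push is a steady 17 N. I'm handing in.

```bash
python3 -c "
from plant import ctrl
print(ctrl.hand_in())"
```

```text
the job is handed in; nothing more can be done
None
```

I handed the job in at about 15 s; no verdict came back, but by my last measurements the lever is latched, the cap is fully home on the stud, and the gripper is still pressing it down with about 17 N.

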